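# Free the press shuttle at its index plunger, draw it out and close the mould

## Task

Get the embedding mould closed on the bench press. Pull up the red T-bar of the sprung index plunger that locks the shuttle under the ram, twist it clockwise into its rest notch and let go so that it stays retracted; draw the shuttle with the lower mould fully out to its stop at the loading end; then take the loose top plate and lower it gently, kept level, over the two guide pins until it lies flat on the lower mould. Leave the plunger parked and the shuttle out, and don't disturb the beaker and the stain bottles.

Things in the scene. Friction and masses are not known exactly. Their poses are not given: they have to be found in the camera images.
- press: Blue bench press with an air cylinder on its head, fixed. Origin on the worktop under its base; x level, from the loading end to the head (away from the robot), z up. Base x -0.20 to 0.19, y -0.10 to 0.17, 18 mm thick. Head, ram (lowest 123 mm up) and cylinder (to 345 mm) fill x > 0.055, |y| < 0.08; all nearer (x < 0.055) is open above. Index plunger upright at x -0.03, y 0.12.
- plunger_tee (a point): Middle of the red T-bar on top of the upright index plunger; bar 66 mm long along this point's y, 13 x 13 mm in section, 119 mm above the worktop when home. It rises with the pull and turns with the twist. Only an 11 mm stem (17 mm boss just under the bar) is within 25 mm below its centre; then a slotted steel sleeve, 31 mm across, in which a cross pin parallel to the bar rides.
- plunger_pull (a joint): Plunger pulled up, m. 0 home: nose 8 mm deep in the shuttle's locking bar, cross pin in a deep slot. A spring pulls down, 5 N at 0 to 12 N at the limit 0.022. From 0.016 up the pin clears the sleeve's low crown and can turn; in the shallow rest notch it stays at 0.012, nose clear of the bar. Let go over the deep slot it snaps home; on the crown (0.016) it is not parked.
- plunger_turn (a joint): Twist of the T-bar, rad, growing clockwise seen from above. 0 home (up to 0.15 loose). Rest notch at 1.22 (70 degrees), 0.15 loose; taller crowns on the sleeve stop the pin at about 1.4, just past the notch, and bar turning anticlockwise from home.
- shuttle (a joint): Travel of the shuttle, m: 0 under the ram (locked there by the plunger, 1.5 mm loose), 0.14 at its stop at the loading end, drawn straight along the press's -x. About 2.5 N of friction; it stays where it is left.
- shuttle_handle (a point): Middle of the black pull-handle bar on the shuttle's front tongue: 84 mm long along this point's y (the press's y), 13 x 13 mm in section, centre 72 mm above the worktop, 36 mm above the tongue, on two 11 mm posts 26 mm each side of the middle; 65 mm in front of the shuttle's body. x as the press's x. Moves with the shuttle.
- mould_seat (a point): Middle of the top face of the lower mould half, an aluminium block 90 (x) x 150 (y) x 28 mm with six square pockets, fixed on the shuttle; 64 mm above the worktop. Axes as the press's. Moves with the shuttle.
- guide_pin_left (a point): Tip of the guide pin 58 mm to the left (+y) of the mould's middle: 12 mm steel pin with a round nose, tip 35 mm above the mould's top face.
- guide_pin_right (a point): Tip of the other guide pin, 58 mm to the right (-y) of the mould's middle; the same size.
- top_plate: Loose top mould plate, aluminium, 90 (x) x 150 (y) x 12 mm, about 0.5 kg, lying flat on the worktop to the right of the press, handle up. Origin: middle of its underside, z up. Two 14 mm through holes 58 mm either side of the middle along y; either way round fits. Fully down, its underside lies on the mould's top face (origin at mould_seat).
- plate_handle (a point): Middle of the top plate's black handle bar, 47 mm above the plate's underside: 84 mm long along the plate's y, 14 x 14 mm in section, 28 mm clear of the plate below it, on two 12 mm posts 30 mm each side of the middle.
- beaker_100: Bystander: clear glass beaker, 54 mm across, 69 mm tall; at the back right of the worktop. Origin under its middle.
- stain_bottle_1: Bystander: dropper bottle with amber body and black bulb, 42 mm across, 100 mm tall; at the back right of the worktop. Origin under its middle.
- stain_bottle_2: Bystander: dropper bottle like stain_bottle_1, with a green-banded label; at the back right of the worktop. Origin under its middle.
- stain_bottle_3: Bystander: white bottle with a red cap, 47 mm across, 85 mm tall; at the back right of the worktop. Origin under its middle.

How it is judged (in metres and radians):
On the way, in this order (a step that is already met when the one before it is completed fails the run):
1. the index plunger rests in its notch, lifted and twisted, with the hand off it, the shuttle still under the ram (value of joint plunger_pull between 0.009 and 0.0145 m and value of joint plunger_turn above 0.98 rad and contact force between the fingers and anything else below 0.5 N and value of joint shuttle below 0.02 m), for 0.2 s.
2. the shuttle is drawn out to its stop, the plunger still parked (value of joint plunger_pull between 0.009 and 0.0145 m and value of joint plunger_turn above 0.98 rad and value of joint shuttle above 0.134 m), for 0.2 s.
At the end, for the whole second after the job is handed in: The plunger is parked in its rest notch (lifted 9 to 14.5 mm, twisted more than 0.98 rad), the shuttle within 6 mm of its stop, and the top plate lies at rest flat on the lower mould over both pins: within 4 mm sideways and in height, level with it within 0.03 rad (all of step 2 and horizontal distance between top_plate and mould_seat below 0.004 m and z of top_plate in the frame of mould_seat between -0.004 and 0.004 m and angle between the z axis of top_plate and the z axis of mould_seat, either way round below 0.03 rad and angle between the y axis of top_plate and the y axis of mould_seat, either way round below 0.06 rad and linear speed of top_plate below 0.02 m/s); the robot touches nothing.
It fails at once if the top plate is more than 0.15 rad out of level on the guide pins (horizontal distance between top_plate and mould_seat below 0.03 m and z of top_plate in the frame of mould_seat below 0.034 m and angle between the z axis of top_plate and the z axis of mould_seat, either way round above 0.15 rad).
It fails at once if the top plate drops onto the mould (faster than 0.4 m/s on the pins) (horizontal distance between top_plate and mould_seat below 0.03 m and z of top_plate in the frame of mould_seat below 0.034 m and linear speed of top_plate above 0.4 m/s).
It fails at once if the beaker or a stain bottle is moved more than 30 mm (distance of any of beaker_100, stain_bottle_1, stain_bottle_2, stain_bottle_3 from where it was at the start of the episode above 0.03 m).
It also fails if it takes over 72 s, if anything falls off the work surface, if the arm or the gripper's body presses on something with over 40 N, if the wrist force passes 120 N, or if a joint passes its speed limit or range.

## Robot

A 6-joint arm with a two-finger parallel gripper is mounted at the origin on a cart in front of the work surface, level with it; the furniture and walls round the work are solid. World frame = base frame: x ahead of the robot, y to its left, z up, the work surface at z = 0. Lengths are in m, angles in degrees, forces in N, time in s.
With the tool pointing down it reaches from about 0.3 to 0.75 m from the base axis. Payload 8.5 kg.
Tool frame: the origin (TCP) lies on the centre line of the jaws, within the pads' length; the fingertips stand 19 mm ahead of it and the grasp point (between the pads) is the TCP (env.tcp_to_tips is the z of the fingertips in the tool frame, in m); z points along the fingers, y is the line along which they close (so a half turn about z gives the same grasp; the last joint's range is limited). The gripper opens to 85 mm and grips with 20 to 120 N. Pads are 22 mm wide; open, the fingers measure 114 mm over their backs; the gripper's body (76 mm by 85 mm) begins 54 mm behind the grasp point. The pads swing forward as they close: fully open they stand 13 mm farther back than shut.
Start: joints at [56.247, 21.807, 74.336, -0, 83.858, -12.336], TCP at [0.201, 0.512, 0.25] pointing down, gripper open.
Joint ranges: [-178.18, 178.18], [-50.72, 133.34], [12.68, 142.11], [-81.47, 261.47], [9.98, 163.14], [-165.26, 165.26]. Speed limits (degrees/s): [136.94, 136.94, 180, 180, 180, 180].

## Interface

Orientations are given as a 3x3 rotation matrix whose columns are the frame's x, y, z axes.
In Python, from rig import env gives the robot as it stands.
- The arm moves only by the tool servo_tool, never from a script. Its argument "steps" is a list of rows, each an object of numbers: "tx", "ty", "tz": the shift along the world's x, y, z in cm; "yaw": the turn about the world's z in degrees; "claw": the finger opening in cm, from 0 to 8.54. In form: [{"tx": .., "ty": .., "tz": .., "yaw": .., "claw": ..}, ...]. A call has 1 to 20 rows; each row shifts and turns the commanded pose from where the row before left it; what a row does not reach is not made up. A row lasts 1/10 s, in which the tool goes at most 50 mm and 8.59 degrees, less where a joint would pass 70% of its speed; a pose out of reach is approached as far as the arm can. A call with a gripper value outside its range is refused whole. The fingers move at their own pace and stop on an object; "newtons" is the grip in N (left out, the last holds). Time passes only in rows, so rows that do not move let the fingers close. It gives the time, the measured TCP pose, the force, the opening and the grip force at its end, in the units of the state.
- env.observe(): the state, without advancing time (a new reading comes with each control period).
- env.get_image(name): name is "scene" or "side" or "wrist"; returns (picture, depth): 480x640x3 uint8, red, green, blue; 480x640 float32, m along the optical axis (not along the pixel's ray), 0 where there is no reading.
- env.camera_model(name): a dict with "fovy" (degrees; the focal length in pixels is half the picture's height over the tangent of half this angle, whatever the lens; pixels are square), "cx", "cy" (the principal point, pixels), "T" (4x4, takes a point from camera to world coordinates). Camera axes: x right, y down, z forward; pixel columns grow to the right and rows downward; lengths in m; the calibration is good to about 2 mm. A picture is of the moment at which its call begins: read the wrist's pose just before it. camera_model takes no time and is no camera call; for the wrist camera it gives the pose at the moment of the call.
- env.close_job(): hands the job in; it is judged then, once.
The state is a dict: "time_s": time; "q": joint angles; "qvel": joint speeds; "joint_efforts": joint torques, N m; "position": TCP position; "tool_rot": TCP orientation; "ft_force": force on the tool from outside, world axes, zero at the start; "wrist_torque": the same for the moment, N m; "grip_width": finger opening in m; "gripper_force": force on a finger pad.
Only numpy, scipy, OpenCV 4.12 (cv2) and the standard library are available. Lean on these libraries where they do the work, as an engineer would, in place of code of your own. Each camera call takes 0.05 s, during which the arm holds its last target. There are 200 camera calls.

## Working session

There is one attempt and no reset: what is moved stays moved. The work goes in short steps, Python scripts to look and compute and a tool call to move; the robot and the scene stay as the last step left them, time stands still between calls to the robot, and variables do not carry over. Pictures are saved under pics/ and viewed, at most 10 in all, crops included, and the job is handed in when it is done.

Besides the shell and the picture viewer there is one more tool, called after "Call:" as name(argument=value, ...) on one line, values as JSON. servo_tool: Moves the arm, as the interface text tells. Its arguments: {"type":"object","properties":{"steps":{"type":"array"},"newtons":{"type":"number"}},"required":["steps"]}

```bash
ls; mkdir -p pics; cat > h.py <<'E'
import numpy as np, cv2
from rig import env
def snap(n):
    m=env.camera_model(n); im,d=env.get_image(n); return im,d,m
def save(im,f): cv2.imwrite('pics/'+f,cv2.cvtColor(im,cv2.COLOR_RGB2BGR))
def f(m): return 240/np.tan(np.radians(m['fovy'])/2)
def cloud(d,m):
    v,u=np.mgrid[0:480,0:640]; F=f(m)
    P=np.stack([(u-m['cx'])/F*d,(v-m['cy'])/F*d,d],-1)
    return P@m['T'][:3,:3].T+m['T'][:3,3]
E
python3 - <<'E'
from h import *
for n in('scene','side'):
    im,d,m=snap(n); save(im,n+'0.png'); np.savez('/tmp/'+n,im=im,d=d,**m); print(m['T'].round(3).tolist(),m['fovy'])
print(env.observe())
E
```

```text
pics
[[0.406, -0.672, 0.619, -0.047], [-0.914, -0.305, 0.268, -0.339], [0.009, -0.675, -0.738, 0.871], [0.0, 0.0, 0.0, 1.0]] 52.29985971597029
[[0.443, -0.682, 0.582, -0.154], [-0.896, -0.328, 0.298, -0.455], [-0.012, -0.654, -0.756, 1.059], [0.0, 0.0, 0.0, 1.0]] 44.32580601840572
{'time_s': 0.1, 'q': array([ 5.62477893e+01,  2.18380348e+01,  7.43786452e+01,  9.16181426e-05,
        8.38595182e+01, -1.23332336e+01]), 'qvel': array([-0.07935762, -0.09249443, -0.19117146, -0.08362418,  0.01930977,
       -0.00870207]), 'joint_efforts': array([ 3.69362926e-03, -4.49218190e+01, -2.31653291e+01, -1.50590931e-04,
        3.64517269e-03,  2.53329654e-05]), 'position': array([0.20069567, 0.51182009, 0.24977542]), 'tool_rot': array([[-9.30934745e-01,  3.65184820e-01, -7.40222664e-04],
       [ 3.65185459e-01,  9.30934133e-01, -1.10486747e-03],
       [ 2.85617717e-04, -1.29887807e-03, -9.99999116e-01]]), 'ft_force': array([-0.82906215,  0.0914891 ,  0.01230198]), 'wrist_torque': array([ 0.03829602, -0.02933575,  0.04382098]), 'gripper_force': 0.0, 'grip_width': 0.08550273379071928}
```

View pics/scene0.png

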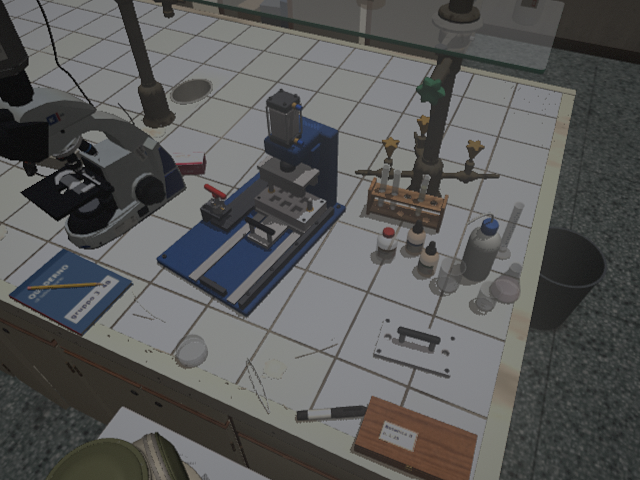

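View pics/side0.png

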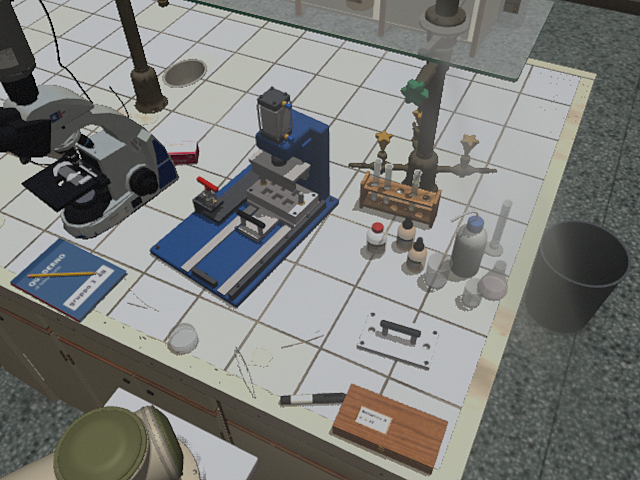

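The scene view shows the press with the red tee at about (215,191), the shuttle handle at (261,233), the plate at (415,345) with its handle at (418,337), and the bottles at (387-430,240-257). The side view shows the same. Next I'll measure with the colour masks and depth.

```bash
cat > m.py <<'E'
from h import *
def fit(P,name):
    xy=P[:,:2].astype(np.float32); (c,s,a)=cv2.minAreaRect(xy)
    w,V=np.linalg.eigh(np.cov(xy.T)); ax=V[:,1]; 
    print(name,len(P),'rect',np.round(c,4),np.round(s,4),'mean',P.mean(0).round(4),'axis deg',np.degrees(np.arctan2(ax[1],ax[0])).round(1),'zpct',np.percentile(P[:,2],[5,50,95]).round(3))
for n in('scene','side'):
    z=np.load('/tmp/'+n+'.npz'); im,d=z['im'].astype(int),z['d']; m={k:z[k] for k in('T','fovy','cx','cy')}
    W=cloud(d,m); r,g,b=im[...,0],im[...,1],im[...,2]; ok=d>0
    v,u=np.mgrid[0:480,0:640]
    box=lambda u0,u1,v0,v1:(u>u0)&(u<u1)&(v>v0)&(v<v1)&ok
    k=box(190,230,170,215)&(r>110)&(g<70)&(b<70)&(W[...,2]>.09); fit(W[k],n+' tee')
    if n=='scene': k0=box(240,285,215,250); kp=box(360,470,305,385)
    else: k0=box(230,275,200,245); kp=box(350,445,300,375)
    k=k0&(im.max(-1)<70)&(W[...,2]>.06)&(W[...,2]<.085); fit(W[k],n+' shandle')
    k=kp&(im.max(-1)<80)&(W[...,2]>.035)&(W[...,2]<.06); fit(W[k],n+' phandle')
    k=kp&(W[...,2]>.006)&(W[...,2]<.018); fit(W[k],n+' plate')
    k=(b>g+25)&(b>r+35)&ok&(u>140)&(u<350)&(abs(W[...,2]-.018)<.006)&(v>150); fit(W[k],n+' base')
    # pins: high points over mould
E
python3 m.py
```

```text
scene tee 54 rect [0.6106 0.2317] [0.0602 0.0076] mean [0.6101 0.2315 0.1252] axis deg 76.0 zpct [0.123 0.125 0.128]
scene shandle 202 rect [0.593  0.1124] [0.0822 0.0145] mean [0.5914 0.1112 0.0757] axis deg 80.3 zpct [0.064 0.077 0.08 ]
scene phandle 338 rect [ 0.4828 -0.2979] [0.015  0.0817] mean [ 0.4814 -0.2983  0.0516] axis deg 96.1 zpct [0.042 0.053 0.056]
scene plate 2666 rect [ 0.4839 -0.2987] [0.0929 0.15  ] mean [ 0.4777 -0.3004  0.0121] axis deg 95.9 zpct [0.009 0.012 0.015]
scene base 4180 rect [0.6187 0.146 ] [0.2682 0.3834] mean [0.5283 0.1769 0.0182] axis deg 111.4 zpct [0.016 0.018 0.021]
side tee 88 rect [0.6055 0.2318] [0.065  0.0133] mean [0.6056 0.2311 0.1245] axis deg 77.3 zpct [0.121 0.125 0.128]
side shandle 191 rect [0.6222 0.1075] [0.0808 0.0789] mean [0.5923 0.1111 0.0757] axis deg 78.1 zpct [0.063 0.077 0.081]
side phandle 286 rect [ 0.481 -0.299] [0.0163 0.0807] mean [ 0.4798 -0.2992  0.052 ] axis deg 95.7 zpct [0.046 0.052 0.056]
side plate 2453 rect [ 0.4805 -0.2928] [0.0952 0.1607] mean [ 0.4761 -0.3002  0.0122] axis deg 96.9 zpct [0.009 0.012 0.016]
side base 4893 rect [0.6166 0.1446] [0.2717 0.3889] mean [0.5343 0.1664 0.0181] axis deg 125.1 zpct [0.014 0.018 0.022]
```

```bash
python3 - <<'E'
from h import *
z=np.load('/tmp/scene.npz'); W=cloud(z['d'],z); ok=z['d']>0
H={}
P=W[ok]; P=P[(P[:,0]>.1)&(P[:,0]<.95)&(P[:,1]>-.5)&(P[:,1]<.75)]
ys=np.arange(.7,-.5,-.05)
print('x   ',np.arange(.1,.95,.05).round(2))
for y in ys:
    print('%.2f'%y,[int(100*max([0,*P[(abs(P[:,0]-x-.025)<.025)&(abs(P[:,1]-y-.025)<.025),2]])) for x in np.arange(.1,.95,.05)])
im=z['im'].astype(int); r,g,b=im[...,0],im[...,1],im[...,2]
k=((b>g+25)&(b>r+35)&ok&(abs(W[...,2]-.018)<.006)); Q=W[k][:,:2].astype(np.float32)
c=cv2.minAreaRect(Q); print(c); print(cv2.boxPoints(c).round(3).tolist())
E
```

```text
x    [0.1  0.15 0.2  0.25 0.3  0.35 0.4  0.45 0.5  0.55 0.6  0.65 0.7  0.75
 0.8  0.85 0.9 ]
0.70 [0, 0, 0, 0, 0, 0, 0, 0, 0, 0, 5, 5, 0, 0, 0, 1, 0]
0.65 [0, 0, 0, 0, 0, 0, 0, 0, 0, 0, 0, 0, 0, 0, 0, 36, 36]
0.60 [0, 0, 0, 0, 0, 0, 0, 0, 0, 0, 0, 0, 0, 0, 0, 12, 36]
0.55 [0, 0, 0, 0, 0, 15, 15, 15, 16, 0, 0, 0, 0, 0, 0, 0, 37]
0.50 [0, 0, 1, 1, 1, 15, 41, 36, 36, 38, 30, 0, 0, 0, 0, 0, 38]
0.45 [0, 0, 1, 1, 34, 37, 50, 54, 52, 51, 26, 0, 3, 3, 0, 0, 39]
0.40 [0, 0, 1, 1, 2, 1, 15, 16, 34, 32, 25, 19, 4, 4, 3, 0, 0]
0.35 [0, 0, 1, 1, 2, 1, 0, 0, 0, 10, 17, 16, 0, 3, 0, 0, 0]
0.30 [0, 0, 1, 1, 1, 1, 1, 2, 0, 0, 0, 0, 0, 47, 0, 0, 0]
0.25 [0, 0, 0, 0, 0, 0, 2, 2, 2, 6, 12, 2, 2, 47, 0, 0, 0]
0.20 [0, 0, 0, 0, 0, 0, 2, 2, 2, 12, 12, 4, 4, 47, 47, 0, 0]
0.15 [0, 0, 0, 0, 0, 0, 3, 2, 2, 7, 12, 16, 16, 47, 47, 0, 0]
0.10 [0, 0, 0, 3, 3, 0, 3, 2, 2, 8, 8, 34, 34, 47, 47, 47, 0]
0.05 [0, 0, 0, 3, 3, 0, 4, 4, 3, 8, 3, 34, 34, 47, 47, 47, 0]
-0.00 [0, 0, 0, 0, 0, 0, 4, 4, 4, 4, 6, 33, 33, 47, 47, 48, 47]
-0.05 [16, 0, 0, 1, 1, 0, 0, 0, 0, 0, 0, 1, 4, 47, 47, 49, 47]
-0.10 [0, 0, 0, 1, 0, 0, 0, 0, 0, 0, 0, 0, 0, 47, 47, 47, 47]
-0.15 [0, 0, 0, 2, 0, 0, 0, 0, 0, 0, 0, 8, 0, 47, 47, 47, 48]
-0.20 [0, 0, 0, 2, 0, 0, 0, 0, 0, 0, 0, 8, 6, 47, 47, 50, 50]
-0.25 [0, 0, 0, 2, 2, 0, 1, 1, 1, 0, 0, 6, 10, 47, 47, 48, 50]
-0.30 [0, 0, 3, 3, 3, 0, 1, 5, 1, 0, 7, 10, 0, 47, 47, 47, 51]
-0.35 [0, 0, 3, 3, 3, 0, 1, 5, 1, 0, 7, 18, 19, 47, 47, 47, 52]
-0.40 [0, 0, 3, 3, 3, 0, 1, 1, 1, 0, 5, 12, 19, 47, 47, 47, 47]
-0.45 [0, 0, 0, 3, 3, 0, 0, 0, 0, 0, 6, 9, 9, 8, 15, 0, 0]
((0.5313941240310669, 0.17932121455669403), (0.3393069803714752, 0.6179938316345215), 67.34241485595703)
[[0.1809999942779541, 0.1420000046491623], [0.7509999871253967, -0.09600000083446503], [0.8820000290870667, 0.21699999272823334], [0.31200000643730164, 0.45500001311302185]]
```

Call:
servo_tool(steps=[{"ty": -4.5,"yaw": -7},{"ty": -4.5,"yaw": -7},{"ty": -4.5,"yaw": -7},{"ty": -4.5,"yaw": -7},{"ty": -4.5,"yaw": -7},{"ty": -3,"tx": 3,"yaw": -7},{"tx": 4.5,"yaw": -7},{"tx": 4.5,"yaw": -7},{"tx": 4.5,"yaw": -7},{"tx": 4.5,"yaw": -7},{"tx": 4.5,"yaw": -7},{"tx": 4.5,"yaw": -3},{"tx": 4},{}])

```text
invalid input at $.steps[0]: expected keys tx, ty, tz, yaw, claw
```

```bash
python3 - <<'E'
from h import *
im,d,m=snap('wrist'); save(im,'w1.png'); np.savez('/tmp/w1',im=im,d=d,**m); print(m['T'].round(3).tolist(),m['fovy'],(d>0).mean())
o=env.observe(); print(o['position'],o['q'].round(1),o['time_s'])
E
```

```text
[[0.365, 0.899, 0.242, 0.14], [0.931, -0.352, -0.096, 0.536], [-0.001, 0.26, -0.966, 0.374], [0.0, 0.0, 0.0, 1.0]] 63.30702027670856 0.995986328125
[0.20070878 0.51185821 0.249859  ] [ 56.2  21.8  74.4   0.   83.9 -12.3] 0.15
```

View pics/w1.png

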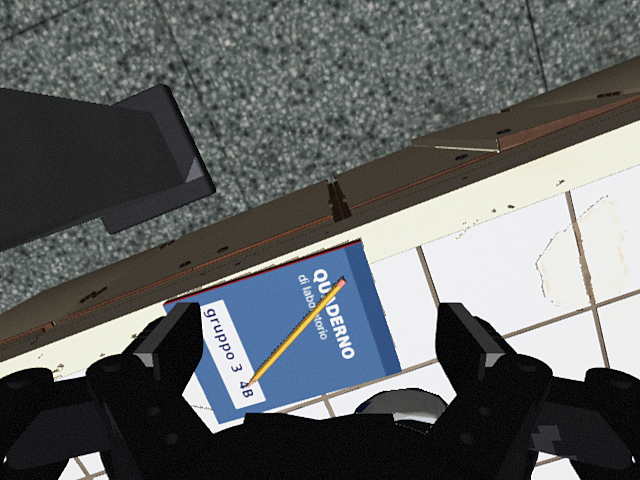

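The wrist view only shows the notebook, with fingertips at (175,330) and (465,330). The move was refused because every row needs all its keys.

Call:
servo_tool(steps=[{"tx": 0,"ty": -4.5,"tz": 0,"yaw": -7,"claw": 8.5},{"tx": 0,"ty": -4.5,"tz": 0,"yaw": -7,"claw": 8.5},{"tx": 0,"ty": -4.5,"tz": 0,"yaw": -7,"claw": 8.5},{"tx": 0,"ty": -4.5,"tz": 0,"yaw": -7,"claw": 8.5},{"tx": 0,"ty": -4.5,"tz": 0,"yaw": -7,"claw": 8.5},{"tx": 3,"ty": -3.5,"tz": 0,"yaw": -7,"claw": 8.5},{"tx": 4.5,"ty": 0,"tz": 0,"yaw": -7,"claw": 8.5},{"tx": 4.5,"ty": 0,"tz": 0,"yaw": -7,"claw": 8.5},{"tx": 4.5,"ty": 0,"tz": 0,"yaw": -7,"claw": 8.5},{"tx": 4.5,"ty": 0,"tz": 0,"yaw": -7,"claw": 8.5},{"tx": 4.5,"ty": 0,"tz": 0,"yaw": -7,"claw": 8.5},{"tx": 4.5,"ty": -2,"tz": 0,"yaw": -3,"claw": 8.5},{"tx": 4,"ty": -4,"tz": 0,"yaw": 0,"claw": 8.5},{"tx": 2,"ty": -4,"tz": 0,"yaw": 0,"claw": 8.5},{"tx": 0,"ty": 0,"tz": 0,"yaw": 0,"claw": 8.5}])

```text
time_s: 1.65
position: [0.5585, 0.1524, 0.2492]
tool_rot: [[0.203, 0.979, -0.001], [0.979, -0.203, -0.001], [-0.001, -0.001, -1.0]]
ft_force: [-0.5, 0.5, 0.1]
grip_width: 0.085
gripper_force: 0.0
```

```bash
python3 - <<'E'
from h import *
im,d,m=snap('wrist'); save(im,'w2.png'); np.savez('/tmp/w1',im=im,d=d,**m); print(m['T'].round(3).tolist(),m['fovy'],(d>0).mean())
o=env.observe(); print(o['position'],o['q'].round(1),o['time_s'])
E
```

```text
[[0.979, -0.196, -0.053, 0.572], [-0.203, -0.945, -0.255, 0.216], [-0.0, 0.26, -0.966, 0.373], [0.0, 0.0, 0.0, 1.0]] 63.30702027670856 0.9961100260416667
[0.55711426 0.15453801 0.24948416] [ 3.8 24.7 69.7 -0.  85.6 15.4] 1.7
```

View pics/w2.png

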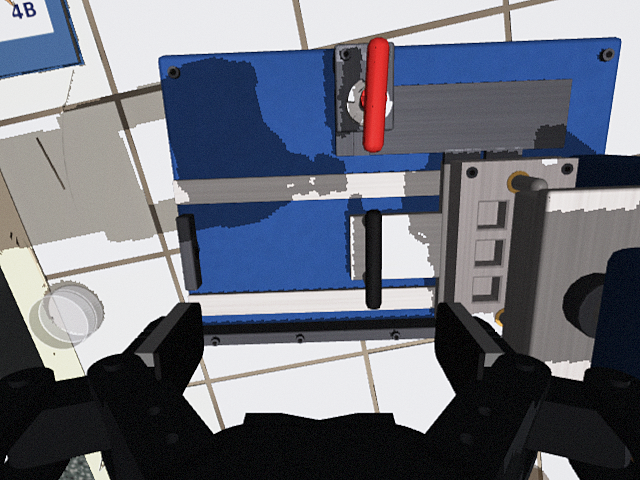

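The wrist view shows the red tee from (377,40) to (373,150), the shuttle handle from (373,212) to (374,306), and the pins at (517,181) and (500,316). The base is nearly square with the tool.

```bash
cat > mw.py <<'E'
from h import *
import sys
def fit(P,name):
    (c,s,a)=cv2.minAreaRect(P[:,:2].astype(np.float32)); w,V=np.linalg.eigh(np.cov(P[:,:2].T)); ax=V[:,1]*np.sign(V[1,1])
    print(name,len(P),'rect',np.round(c,4),np.round(s,4),round(a,1),'axis',np.degrees(np.arctan2(ax[1],ax[0])).round(2),'z',np.percentile(P[:,2],[5,50,95]).round(4)); return ax
def go(npz):
    z=np.load(npz); im=z['im'].astype(int);d=z['d'];W=cloud(d,z);r,g,b=im[...,0],im[...,1],im[...,2];ok=d>0
    red=(r>100)&(g<70)&(b<70)&ok&(W[...,2]>.09); 
    if red.sum()>50:
        zt=np.percentile(W[red][:,2],60); fit(W[red&(abs(W[...,2]-zt)<.003)],'tee top')
    k=(im.max(-1)<75)&ok&(abs(W[...,2]-.0785)<.005)
    n,l,s,_=cv2.connectedComponentsWithStats(k.astype(np.uint8)); i=1+np.argmax(s[1:,4]); fit(W[l==i],'shandle')
    k=(b>g+25)&(b>r+35)&ok&(abs(W[...,2]-.018)<.006)
    if k.sum()>1000:
        c=cv2.minAreaRect(W[k][:,:2].astype(np.float32)); print('base',c)
if __name__=='__main__': go(sys.argv[1])
E
python3 mw.py /tmp/w1.npz
```

```text
tee top 2094 rect [0.6112 0.2337] [0.0641 0.0119] 77.4 axis 77.19 z [0.1234 0.1254 0.127 ]
shandle 1555 rect [0.5961 0.1157] [0.0815 0.0132] 80.7 axis 80.36 z [0.0749 0.0783 0.0799]
base ((0.5517579317092896, 0.17565961182117462), (0.28015393018722534, 0.5298823118209839), 75.25182342529297)
```

Call:
servo_tool(steps=[{"tx": 2,"ty": 3,"tz": 0,"yaw": -1,"claw": 5},{"tx": 2,"ty": 3,"tz": -1,"yaw": 0,"claw": 5},{"tx": 1.3,"ty": 1.8,"tz": -2.5,"yaw": 0,"claw": 5},{"tx": 0,"ty": 0,"tz": -2.5,"yaw": 0,"claw": 5},{"tx": 0,"ty": 0,"tz": 0,"yaw": 0,"claw": 5},{"tx": 0,"ty": 0,"tz": 0,"yaw": 0,"claw": 5},{"tx": 0,"ty": 0,"tz": 0,"yaw": 0,"claw": 5}])

```text
time_s: 2.4
position: [0.6093, 0.2349, 0.1923]
tool_rot: [[0.215, 0.977, 0.003], [0.977, -0.215, 0.001], [0.001, 0.003, -1.0]]
ft_force: [-0.1, -0.3, 0.2]
grip_width: 0.0502
gripper_force: 0.0
```

```bash
python3 - <<'E'
from h import *
im,d,m=snap('wrist'); save(im,'w3.png'); np.savez('/tmp/w3',im=im,d=d,**m)
o=env.observe(); print(o['position'],o['q'].round(1),o['time_s'])
E
python3 mw.py /tmp/w3.npz
```

```text
[0.6094107  0.23470979 0.19226723] [10.7 34.6 61.9  0.  83.4 23.1] 2.45
tee top 2387 rect [0.6115 0.2339] [0.0637 0.0119] 77.3 axis 77.29 z [0.1237 0.1254 0.1268]
shandle 1099 rect [0.5988 0.1311] [0.0512 0.0127] 80.4 axis 80.39 z [0.075  0.0782 0.0797]
base ((0.6246615648269653, 0.15719899535179138), (0.24879807233810425, 0.38813212513923645), 80.84712982177734)
```

View pics/w3.png

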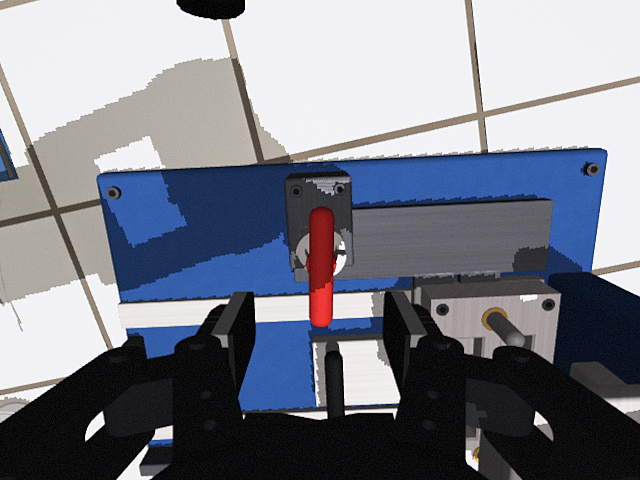

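The tee at (321,265) sits between the fingers. I'll descend and grip.

Call:
servo_tool(steps=[{"tx": 0.15,"ty": -0.1,"tz": -2,"yaw": 0,"claw": 5},{"tx": 0,"ty": 0,"tz": -2,"yaw": 0,"claw": 5},{"tx": 0,"ty": 0,"tz": -2.2,"yaw": 0,"claw": 4},{"tx": 0,"ty": 0,"tz": 0,"yaw": 0,"claw": 2},{"tx": 0,"ty": 0,"tz": 0,"yaw": 0,"claw": 0.5},{"tx": 0,"ty": 0,"tz": 0,"yaw": 0,"claw": 0.5},{"tx": 0,"ty": 0,"tz": 0,"yaw": 0,"claw": 0.5},{"tx": 0,"ty": 0,"tz": 0,"yaw": 0,"claw": 0.5}], newtons=60)

```text
time_s: 3.25
position: [0.6108, 0.2337, 0.1297]
tool_rot: [[0.215, 0.977, 0.001], [0.977, -0.215, 0.0], [0.0, 0.001, -1.0]]
ft_force: [-4.6, -1.0, 4.5]
grip_width: 0.011
gripper_force: 62.1
```

Call:
servo_tool(steps=[{"tx": 0,"ty": 0,"tz": 0.4,"yaw": 0,"claw": 0.5},{"tx": 0,"ty": 0,"tz": 0.5,"yaw": 0,"claw": 0.5},{"tx": 0,"ty": 0,"tz": 0.5,"yaw": 0,"claw": 0.5},{"tx": 0,"ty": 0,"tz": 0.5,"yaw": 0,"claw": 0.5},{"tx": 0,"ty": 0,"tz": 0,"yaw": 0,"claw": 0.5},{"tx": 0,"ty": 0,"tz": 0,"yaw": 0,"claw": 0.5}])

```text
time_s: 3.85
position: [0.6105, 0.2336, 0.1469]
tool_rot: [[0.215, 0.977, -0.001], [0.977, -0.215, -0.0], [-0.0, -0.001, -1.0]]
ft_force: [0.8, -0.3, -11.4]
grip_width: 0.0113
gripper_force: 59.9
```

Call:
servo_tool(steps=[{"tx": 0,"ty": 0,"tz": 0.1,"yaw": -4,"claw": 0.5},{"tx": 0,"ty": 0,"tz": 0,"yaw": -7,"claw": 0.5},{"tx": 0,"ty": 0,"tz": 0,"yaw": -7,"claw": 0.5},{"tx": 0,"ty": 0,"tz": 0,"yaw": -7,"claw": 0.5},{"tx": 0,"ty": 0,"tz": 0,"yaw": -7,"claw": 0.5},{"tx": 0,"ty": 0,"tz": 0,"yaw": -7,"claw": 0.5},{"tx": 0,"ty": 0,"tz": 0,"yaw": -7,"claw": 0.5},{"tx": 0,"ty": 0,"tz": 0,"yaw": -7,"claw": 0.5},{"tx": 0,"ty": 0,"tz": 0,"yaw": -7,"claw": 0.5},{"tx": 0,"ty": 0,"tz": 0,"yaw": -7,"claw": 0.5},{"tx": 0,"ty": 0,"tz": 0,"yaw": 0,"claw": 0.5},{"tx": 0,"ty": 0,"tz": 0,"yaw": 0,"claw": 0.5}])

```text
time_s: 5.05
position: [0.6103, 0.2338, 0.1478]
tool_rot: [[0.982, 0.187, -0.001], [0.187, -0.982, 0.0], [-0.001, -0.0, -1.0]]
ft_force: [-1.8, 1.7, -12.6]
grip_width: 0.0111
gripper_force: 59.8
```

```bash
python3 - <<'E'
from h import *
o=env.observe(); print(o['position'],o['tool_rot'][:,1],o['q'].round(1),o['wrist_torque'])
im,d,m=snap('wrist'); save(im,'w4.png'); np.savez('/tmp/w3',im=im,d=d,**m)
E
python3 mw.py /tmp/w3.npz
```

```text
[0.61027186 0.23378655 0.14779339] [ 1.87004181e-01 -9.82359064e-01 -3.23568355e-04] [10.6 36.8 65.3  0.  78.  89.8] [ 0.18681444  0.20451775 -0.04371309]
tee top 4530 rect [0.6119 0.2336] [0.0646 0.0117] 11.3 axis 10.76 z [0.1418 0.1434 0.1446]
shandle 3063 rect [0.5965 0.1153] [0.0836 0.0132] 79.9 axis 80.39 z [0.0746 0.0782 0.0797]
base ((0.6218281984329224, 0.18502765893936157), (0.32635706663131714, 0.2957507371902466), 32.0264778137207)
```

View pics/w4.png

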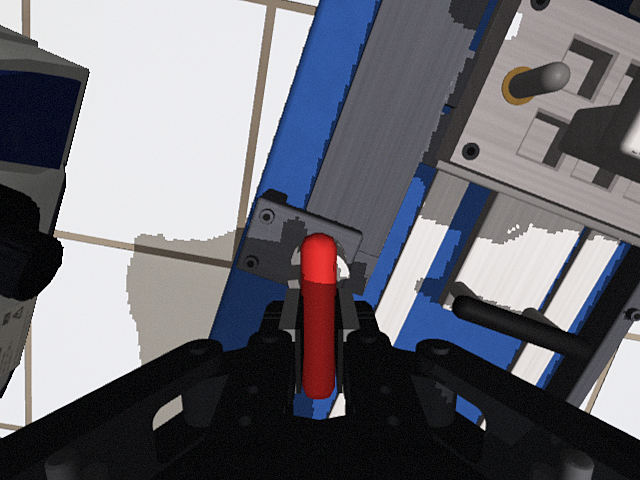

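The tee is turned about 69.6° and lifted 18 mm. I'll lower it into the notch and release.

Call:
servo_tool(steps=[{"tx": 0,"ty": 0,"tz": -0.3,"yaw": 0,"claw": 0.5},{"tx": 0,"ty": 0,"tz": -0.3,"yaw": 0,"claw": 0.5},{"tx": 0,"ty": 0,"tz": 0,"yaw": 0,"claw": 0.5},{"tx": 0,"ty": 0,"tz": 0,"yaw": 0,"claw": 4},{"tx": 0,"ty": 0,"tz": 0,"yaw": 0,"claw": 4},{"tx": 0,"ty": 0,"tz": 0,"yaw": 0,"claw": 4},{"tx": 0,"ty": 0,"tz": 0,"yaw": 0,"claw": 4},{"tx": 0,"ty": 0,"tz": 2,"yaw": 0,"claw": 4},{"tx": 0,"ty": 0,"tz": 3,"yaw": 0,"claw": 4},{"tx": 0,"ty": 0,"tz": 2,"yaw": 0,"claw": 4},{"tx": 0,"ty": 0,"tz": 0,"yaw": 0,"claw": 4}])

```text
time_s: 6.2
position: [0.6118, 0.2338, 0.2159]
tool_rot: [[0.983, 0.184, 0.007], [0.184, -0.983, 0.001], [0.007, 0.0, -1.0]]
ft_force: [0.1, -0.1, 0.2]
grip_width: 0.0402
gripper_force: 0.0
```

```bash
python3 - <<'E'
from h import *
o=env.observe(); print(o['position'],o['ft_force'])
im,d,m=snap('wrist'); save(im,'w5.png'); np.savez('/tmp/w3',im=im,d=d,**m)
E
python3 mw.py /tmp/w3.npz
```

```text
[0.61183212 0.23381952 0.21594436] [ 0.05551861 -0.06625901  0.16228931]
tee top 2013 rect [0.6123 0.2338] [0.063  0.0119] 11.0 axis 10.74 z [0.1353 0.1371 0.1384]
shandle 1832 rect [0.5962 0.1156] [0.0827 0.0132] 80.7 axis 80.54 z [0.0748 0.0782 0.0797]
base ((0.5168300271034241, 0.2124961018562317), (0.3424392640590668, 0.5362651348114014), 59.049835205078125)
```

Parked: it is lifted 11.7 mm and turned 69.7°. Next is the shuttle handle.

Call:
servo_tool(steps=[{"tx": -0.6,"ty": -3,"tz": 0,"yaw": 7.5,"claw": 4},{"tx": -0.5,"ty": -3,"tz": 0,"yaw": 7.5,"claw": 4},{"tx": -0.5,"ty": -3,"tz": 0,"yaw": 7.5,"claw": 4},{"tx": 0,"ty": -2.8,"tz": 0,"yaw": 7.5,"claw": 4},{"tx": 0,"ty": 0,"tz": 0,"yaw": 8,"claw": 4},{"tx": 0,"ty": 0,"tz": 0,"yaw": 8,"claw": 4},{"tx": 0,"ty": 0,"tz": 0,"yaw": 8,"claw": 4},{"tx": 0,"ty": 0,"tz": 0,"yaw": 8,"claw": 4},{"tx": 0,"ty": 0,"tz": -2,"yaw": 8,"claw": 4},{"tx": 0,"ty": 0,"tz": -4,"yaw": 0,"claw": 4},{"tx": 0,"ty": 0,"tz": -2,"yaw": 0,"claw": 4},{"tx": 0,"ty": 0,"tz": 0,"yaw": 0,"claw": 4}])

```text
time_s: 7.45
position: [0.5928, 0.1156, 0.1284]
tool_rot: [[0.164, 0.986, -0.008], [0.986, -0.164, -0.0], [-0.001, -0.008, -1.0]]
ft_force: [-0.3, -0.6, 0.4]
grip_width: 0.0403
gripper_force: 0.0
```

```bash
python3 - <<'E'
from h import *
o=env.observe(); print(o['position'],o['ft_force'])
im,d,m=snap('wrist'); save(im,'w6.png'); np.savez('/tmp/w3',im=im,d=d,**m)
E
python3 mw.py /tmp/w3.npz
```

```text
[0.5928353  0.11555105 0.1283635 ] [-0.33599592 -0.6324226   0.397066  ]
shandle 4209 rect [0.5962 0.1151] [0.083  0.0128] 80.3 axis 80.49 z [0.0751 0.0783 0.0797]
base ((0.6036054491996765, 0.14289899170398712), (0.21692463755607605, 0.3542085886001587), 80.24565887451172)
```

Call:
servo_tool(steps=[{"tx": 0.2,"ty": 0,"tz": -2.5,"yaw": 0,"claw": 4},{"tx": 0,"ty": 0,"tz": -2.8,"yaw": 0,"claw": 4},{"tx": 0,"ty": 0,"tz": 0,"yaw": 0,"claw": 2},{"tx": 0,"ty": 0,"tz": 0,"yaw": 0,"claw": 0.5},{"tx": 0,"ty": 0,"tz": 0,"yaw": 0,"claw": 0.5},{"tx": 0,"ty": 0,"tz": 0,"yaw": 0,"claw": 0.5},{"tx": 0,"ty": 0,"tz": 0,"yaw": 0,"claw": 0.5}], newtons=40)

```text
time_s: 8.2
position: [0.5957, 0.1159, 0.0803]
tool_rot: [[0.163, 0.987, -0.002], [0.987, -0.163, 0.0], [-0.0, -0.002, -1.0]]
ft_force: [-4.9, -0.5, -4.9]
grip_width: 0.012
gripper_force: 39.8
```

Call:
servo_tool(steps=[{"tx": -0.5,"ty": 0.08,"tz": 0,"yaw": 0,"claw": 0.5},{"tx": -1.48,"ty": 0.25,"tz": 0,"yaw": 0,"claw": 0.5},{"tx": -1.97,"ty": 0.33,"tz": 0,"yaw": 0,"claw": 0.5},{"tx": -1.97,"ty": 0.33,"tz": 0,"yaw": 0,"claw": 0.5},{"tx": -1.97,"ty": 0.33,"tz": 0,"yaw": 0,"claw": 0.5},{"tx": -1.97,"ty": 0.33,"tz": 0,"yaw": 0,"claw": 0.5},{"tx": -1.48,"ty": 0.25,"tz": 0,"yaw": 0,"claw": 0.5},{"tx": -0.99,"ty": 0.17,"tz": 0,"yaw": 0,"claw": 0.5},{"tx": 0,"ty": 0,"tz": 0,"yaw": 0,"claw": 0.5},{"tx": 0,"ty": 0,"tz": 0,"yaw": 0,"claw": 0.5}])

```text
time_s: 9.2
position: [0.4738, 0.1365, 0.0803]
tool_rot: [[0.164, 0.987, 0.001], [0.987, -0.164, 0.0], [0.0, 0.001, -1.0]]
ft_force: [-2.9, 1.1, 3.1]
grip_width: 0.0119
gripper_force: 41.7
```

Call:
servo_tool(steps=[{"tx": -0.6,"ty": 0.1,"tz": 0,"yaw": 0,"claw": 0.5},{"tx": -0.4,"ty": 0.07,"tz": 0,"yaw": 0,"claw": 0.5},{"tx": -0.4,"ty": 0.07,"tz": 0,"yaw": 0,"claw": 0.5},{"tx": -0.3,"ty": 0.05,"tz": 0,"yaw": 0,"claw": 0.5},{"tx": -0.2,"ty": 0.03,"tz": 0,"yaw": 0,"claw": 0.5},{"tx": 0,"ty": 0,"tz": 0,"yaw": 0,"claw": 0.5}])

```text
time_s: 9.8
position: [0.4574, 0.1392, 0.0803]
tool_rot: [[0.164, 0.986, 0.008], [0.986, -0.164, -0.0], [0.001, 0.008, -1.0]]
ft_force: [11.2, -1.9, -1.7]
grip_width: 0.0115
gripper_force: 41.2
```

The shuttle has travelled 140 mm and is against its stop. I'll release, rise and look at the mould.

Call:
servo_tool(steps=[{"tx": 0.1,"ty": 0,"tz": 0,"yaw": 0,"claw": 0.5},{"tx": 0,"ty": 0,"tz": 0,"yaw": 0,"claw": 4},{"tx": 0,"ty": 0,"tz": 0,"yaw": 0,"claw": 4},{"tx": 0,"ty": 0,"tz": 0,"yaw": 0,"claw": 4},{"tx": 0,"ty": 0,"tz": 2,"yaw": 0,"claw": 4},{"tx": 0,"ty": 0,"tz": 4,"yaw": 0,"claw": 4},{"tx": 0,"ty": 0,"tz": 4.5,"yaw": 0,"claw": 6},{"tx": 4,"ty": -0.4,"tz": 4.5,"yaw": 0,"claw": 8},{"tx": 4,"ty": -0.4,"tz": 2,"yaw": 0,"claw": 8},{"tx": 3,"ty": 0,"tz": 0,"yaw": 0,"claw": 8},{"tx": 0,"ty": 0,"tz": 0,"yaw": 0,"claw": 8},{"tx": 0,"ty": 0,"tz": 0,"yaw": 0,"claw": 8}])

```text
time_s: 11.0
position: [0.558, 0.1322, 0.2407]
tool_rot: [[0.164, 0.987, -0.002], [0.987, -0.164, 0.0], [-0.0, -0.002, -1.0]]
ft_force: [0.0, -0.2, 0.3]
grip_width: 0.0799
gripper_force: 0.0
```

```bash
python3 - <<'E'
from h import *
o=env.observe(); print(o['position'],o['ft_force'])
im,d,m=snap('wrist'); save(im,'w7.png'); np.savez('/tmp/w7',im=im,d=d,**m)
E
python3 mw.py /tmp/w7.npz
```

```text
[0.55802277 0.13223545 0.24070427] [ 0.04904627 -0.17324498  0.25778696]
tee top 2683 rect [0.6113 0.2335] [0.0643 0.0122] 10.7 axis 10.56 z [0.135  0.137  0.1385]
shandle 1727 rect [0.4584 0.1391] [0.0815 0.0136] 80.4 axis 80.68 z [0.0745 0.0782 0.0798]
base ((0.5628572106361389, 0.16854436695575714), (0.25754350423812866, 0.5093638896942139), 78.87646484375)
```

View pics/w7.png

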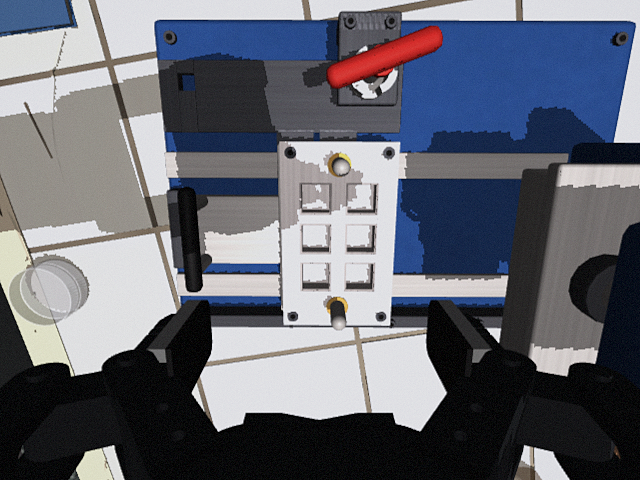

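The shuttle is out and the plunger parked. The pin tips are at (341,168) and (338,322), and the mould face spans (280-398,142-326).

```bash
cat > pins.py <<'E'
from h import *
z=np.load('/tmp/w7.npz'); W=cloud(z['d'],z)
v,u=np.mgrid[0:480,0:640]; T=z['T']; F=f(z)
def ray(p,h):
    q=T[:3,:3]@np.array([(p[0]-z['cx'])/F,(p[1]-z['cy'])/F,1]); return T[:3,3]+q*(h-T[2,3])/q[2]
C=[]
for nm,(a,b) in dict(L=(341,168),R=(338,322)).items():
    k=(abs(u-a)<16)&(abs(v-b)<24)&(W[...,2]>.072)&(W[...,2]<.105); P=W[k]
    top=P[P[:,2]>np.percentile(P[:,2],80)]
    print(nm,k.sum(),'z max',P[:,2].max().round(4),'rect',[np.round(x,4) for x in cv2.minAreaRect(P[:,:2].astype(np.float32))[:2]],'top',top.mean(0).round(4),'ray',ray((a,b),.096).round(4)); 
    # circle fit to shaft side
    s=P[(P[:,2]<.09)]; 
    if len(s)>20:
        from scipy.optimize import least_squares
        r=least_squares(lambda c:np.hypot(*(s[:,:2]-c).T)-.006,P[:,:2].mean(0)+[0,-.006],loss='soft_l1',f_scale=.001); print(' shaft',r.x.round(4),len(s))
k=(abs(W[...,2]-.064)<.004)&(u>270)&(u<410)&(v>135)&(v<335)&(z['im'].max(-1)>90)
n,l,s,_=cv2.connectedComponentsWithStats(k.astype(np.uint8)); i=1+np.argmax(s[1:,4]); print('mould',cv2.minAreaRect(W[l==i][:,:2].astype(np.float32)),np.median(W[l==i][:,2]))
E
python3 pins.py
```

```text
L 271 z max 0.1006 rect [array([0.5809, 0.1759]), array([0.0115, 0.0115])] top [0.5809 0.1761 0.0996] ray [0.5811 0.1757 0.096 ]
R 361 z max 0.1007 rect [array([0.5618, 0.0622]), array([0.0115, 0.0114])] top [0.5615 0.0621 0.0991] ray [0.5618 0.0628 0.096 ]
 shaft [0.5617 0.0613] 144
mould ((0.5713739395141602, 0.11826479434967041), (0.15042507648468018, 0.09041515737771988), 80.49596405029297) 0.0646286678001908
```

Call:
servo_tool(steps=[{"tx": -1,"ty": -3,"tz": 0,"yaw": 1.5,"claw": 6},{"tx": -1,"ty": -4.5,"tz": 0,"yaw": 2,"claw": 6},{"tx": -1,"ty": -4.5,"tz": 0,"yaw": 2,"claw": 6},{"tx": -1,"ty": -4.5,"tz": 0,"yaw": 2,"claw": 6},{"tx": -1,"ty": -4.5,"tz": 0,"yaw": 2,"claw": 6},{"tx": -1,"ty": -4.5,"tz": 0,"yaw": 2,"claw": 6},{"tx": -1,"ty": -4.5,"tz": 0,"yaw": 2,"claw": 6},{"tx": -0.6,"ty": -4.5,"tz": 0,"yaw": 2,"claw": 6},{"tx": 0,"ty": -4.5,"tz": -2,"yaw": 0,"claw": 6},{"tx": 0,"ty": -4,"tz": -3,"yaw": 0,"claw": 6},{"tx": 0,"ty": 0,"tz": -2,"yaw": 0,"claw": 6},{"tx": 0,"ty": 0,"tz": 0,"yaw": 0,"claw": 6},{"tx": 0,"ty": 0,"tz": 0,"yaw": 0,"claw": 6}])

```text
time_s: 12.35
position: [0.4823, -0.2968, 0.1723]
tool_rot: [[-0.107, 0.994, -0.0], [0.994, 0.107, 0.0], [0.0, -0.0, -1.0]]
ft_force: [-0.1, 0.6, 0.2]
grip_width: 0.0604
gripper_force: 0.0
```

```bash
python3 - <<'E'
from h import *
from mw import fit
o=env.observe(); print(o['position'],o['tool_rot'][:,1].round(3))
im,d,m=snap('wrist'); save(im,'w8.png'); W=cloud(d,m); np.savez('/tmp/w8',im=im,d=d,**m)
I=im.max(-1); R=(abs(W[...,0]-.48)<.07)&(abs(W[...,1]+.30)<.1)&(d>0)
fit(W[R&(I<90)&(abs(W[...,2]-.054)<.004)],'phandle'); 
k=R&(abs(W[...,2]-.012)<.004);fit(W[k],'plate')
E
```

```text
[ 0.48231819 -0.29684788  0.17233192] [ 0.994  0.107 -0.   ]
phandle 2498 rect [ 0.4861 -0.2971] [0.0135 0.0825] 5.9 axis 95.87 z [0.0508 0.054  0.0554]
plate 20662 rect [ 0.4861 -0.2983] [0.0904 0.1509] 6.0 axis 96.16 z [0.0115 0.0127 0.0138]
```

View pics/w8.png

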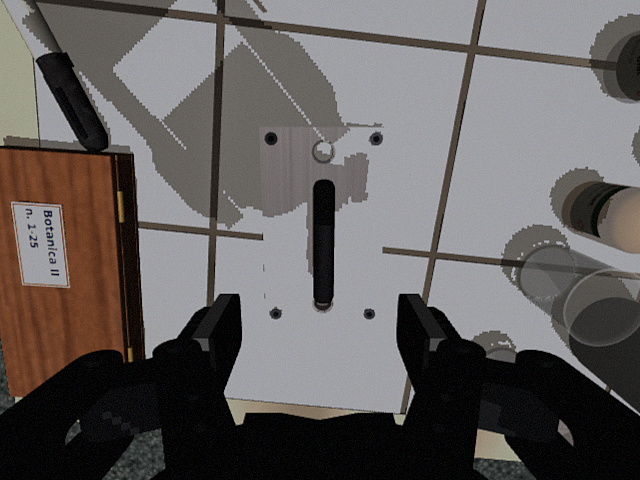

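The plate sits centred under the fingers: handle (323,240), holes at (323,152) and (322,304). I'll grasp it.

Call:
servo_tool(steps=[{"tx": 0.4,"ty": -0.1,"tz": -3,"yaw": 0,"claw": 5},{"tx": 0,"ty": 0,"tz": -4,"yaw": 0,"claw": 5},{"tx": 0,"ty": 0,"tz": -3,"yaw": 0,"claw": 5},{"tx": 0,"ty": 0,"tz": -2,"yaw": 0,"claw": 4},{"tx": 0,"ty": 0,"tz": 0,"yaw": 0,"claw": 2},{"tx": 0,"ty": 0,"tz": 0,"yaw": 0,"claw": 0.5},{"tx": 0,"ty": 0,"tz": 0,"yaw": 0,"claw": 0.5},{"tx": 0,"ty": 0,"tz": 0,"yaw": 0,"claw": 0.5},{"tx": 0,"ty": 0,"tz": 0,"yaw": 0,"claw": 0.5}], newtons=90)

```text
time_s: 13.3
position: [0.4872, -0.2987, 0.0533]
tool_rot: [[-0.106, 0.994, 0.002], [0.994, 0.106, -0.001], [-0.001, 0.002, -1.0]]
ft_force: [0.1, 3.8, 7.3]
grip_width: 0.0117
gripper_force: 89.8
```

Call:
servo_tool(steps=[{"tx": 0,"ty": 0,"tz": 0.5,"yaw": 0,"claw": 0.5},{"tx": 0,"ty": 0,"tz": 1.5,"yaw": 0,"claw": 0.5},{"tx": 0,"ty": 0,"tz": 3,"yaw": 0,"claw": 0.5},{"tx": 0,"ty": 0,"tz": 4,"yaw": 0,"claw": 0.5},{"tx": 0,"ty": 0,"tz": 3.5,"yaw": 0,"claw": 0.5},{"tx": 0,"ty": 0,"tz": 1,"yaw": 0,"claw": 0.5},{"tx": 0,"ty": 0,"tz": 0,"yaw": 0,"claw": 0.5},{"tx": 0,"ty": 0,"tz": 0,"yaw": 0,"claw": 0.5}])

```text
time_s: 14.1
position: [0.4859, -0.2982, 0.1846]
tool_rot: [[-0.106, 0.994, -0.003], [0.994, 0.106, 0.002], [0.003, -0.002, -1.0]]
ft_force: [-0.4, -0.9, -5.8]
grip_width: 0.0119
gripper_force: 88.5
```

```bash
cat > held.py <<'E'
from h import *
from mw import fit
o=env.observe(); p=o['position']; print(p,o['tool_rot'][:,1].round(4),o['ft_force'].round(1),o['grip_width'],o['time_s'])
im,d,m=snap('wrist'); save(im,'held%d.png'%int(o['time_s']*10)); W=cloud(d,m); np.savez('/tmp/held',im=im,d=d,**m)
zt=p[2]-.0533+.0127
L=(W-p)@o['tool_rot']   # tool coords
k=(d>0)&(abs(L[...,0])<.085)&(abs(L[...,1])<.06)&(abs(W[...,2]-zt)<.006)
A=np.c_[L[k][:,:2],np.ones(k.sum())]; s=np.linalg.lstsq(A,L[k][:,2],rcond=None)[0]; print('plane tilt rad (tool x,y)',s.round(4),'n',k.sum())
c=cv2.minAreaRect(L[k][:,:2].astype(np.float32)); print('plate rect in tool',c, 'x ext',L[k][:,0].min().round(4),L[k][:,0].max().round(4))
h=(im.max(-1)<90)&(d>0)&(abs(L[...,0])<.06)&(abs(L[...,1])<.012)&(abs(L[...,2])<.013)
E
python3 held.py
```

```text
[ 0.48585042 -0.29823962  0.18461992] [ 0.9944  0.1059 -0.0023] [-0.4 -0.9 -5.8] 0.011868622298890272 14.1
plane tilt rad (tool x,y) [-0.0013  0.0004  0.0408] n 38372
plate rect in tool ((0.0035176947712898254, 0.0005088821053504944), (0.09061432629823685, 0.14409644901752472), 89.97653198242188) x ext -0.0685 0.0756
```

Call:
servo_tool(steps=[{"tx": 0,"ty": 1.5,"tz": 0,"yaw": 0,"claw": 0.5},{"tx": 0.5,"ty": 3,"tz": 0,"yaw": -1.6,"claw": 0.5},{"tx": 0.8,"ty": 4,"tz": 0,"yaw": -2,"claw": 0.5},{"tx": 0.8,"ty": 4,"tz": 0,"yaw": -2,"claw": 0.5},{"tx": 0.8,"ty": 4,"tz": 0,"yaw": -2,"claw": 0.5},{"tx": 0.8,"ty": 4,"tz": 0,"yaw": -2,"claw": 0.5},{"tx": 0.8,"ty": 4,"tz": 0,"yaw": -2,"claw": 0.5},{"tx": 0.8,"ty": 4,"tz": 0,"yaw": -2,"claw": 0.5},{"tx": 0.8,"ty": 4,"tz": 0,"yaw": -2,"claw": 0.5},{"tx": 0.8,"ty": 4,"tz": 0,"yaw": 0,"claw": 0.5},{"tx": 0.8,"ty": 3,"tz": 0,"yaw": 0,"claw": 0.5},{"tx": 0.8,"ty": 1.6,"tz": 0,"yaw": 0,"claw": 0.5},{"tx": 0,"ty": 0.5,"tz": 0,"yaw": 0,"claw": 0.5},{"tx": 0,"ty": 0,"tz": 0,"yaw": 0,"claw": 0.5},{"tx": 0,"ty": 0,"tz": 0,"yaw": 0,"claw": 0.5},{"tx": 0,"ty": 0,"tz": 0,"yaw": 0,"claw": 0.5}])

```text
time_s: 15.75
position: [0.5712, 0.1164, 0.1864]
tool_rot: [[0.167, 0.986, -0.001], [0.986, -0.167, -0.0], [-0.0, -0.001, -1.0]]
ft_force: [-0.4, 0.2, -5.7]
grip_width: 0.0122
gripper_force: 88.4
```

```bash
python3 held.py; python3 - <<'E'
from h import *
z=np.load('/tmp/held.npz'); W=cloud(z['d'],z); im=z['im']; cv2.imwrite('pics/crop.png',cv2.cvtColor(im,cv2.COLOR_RGB2BGR))
k=(abs(W[...,2]-.144)<.004)&(abs(W[...,0]-.571)<.08)&(abs(W[...,1]-.12)<.1)
c=cv2.minAreaRect(W[k][:,:2].astype(np.float32)); print(c,cv2.boxPoints(c).round(4).tolist())
E
```

```text
[0.57122282 0.1163743  0.18644397] [ 9.860e-01 -1.665e-01 -6.000e-04] [-0.4  0.2 -5.7] 0.012183185674304181 15.75
plane tilt rad (tool x,y) [-0.0015 -0.      0.0408] n 38386
plate rect in tool ((0.0038545429706573486, 0.0006415694952011108), (0.1438235342502594, 0.09054675698280334), 0.017402859404683113) x ext -0.0681 0.0758
((0.5724714994430542, 0.12006242573261261), (0.1438232660293579, 0.0905466079711914), 80.3975601196289) [[0.5157999992370605, 0.056699998676776886], [0.6050999760627747, 0.041600000113248825], [0.6291000247001648, 0.1834000051021576], [0.5397999882698059, 0.19850000739097595]]
```

View pics/crop.png

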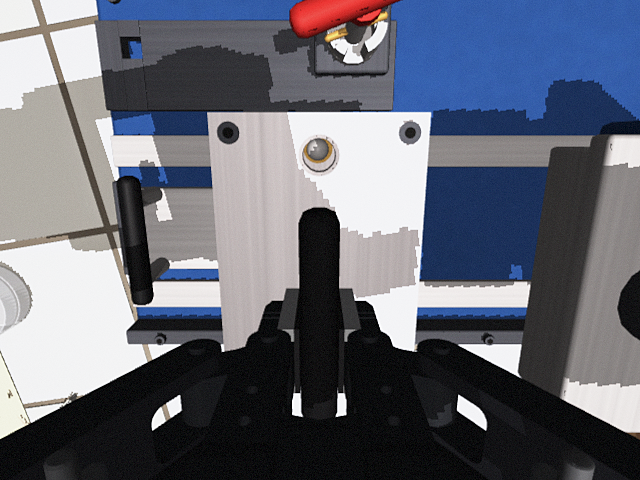

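The left pin tip shows through the left hole: pin at about (318,150), hole at (320,155). I'll work out the remaining offset.

```bash
cat > off.py <<'E'
from h import *
z=np.load('/tmp/held.npz'); W=cloud(z['d'],z); v,u=np.mgrid[0:480,0:640]; T=z['T'];F=f(z)
near=(abs(u-320)<28)&(abs(v-154)<28)&(z['d']>0)
zt=np.median(W[near][:,2][W[near][:,2]>.115]) if True else 0
hole=(near&(W[...,2]<zt-.004)).astype(np.uint8)
c,_=cv2.findContours(hole,cv2.RETR_EXTERNAL,cv2.CHAIN_APPROX_NONE); c=max(c,key=cv2.contourArea)
e=cv2.fitEllipse(c); q=T[:3,:3]@np.array([(e[0][0]-z['cx'])/F,(e[0][1]-z['cy'])/F,1]); H=T[:3,3]+q*(zt-T[2,3])/q[2]
p=W[near&(W[...,2]>.09)&(W[...,2]<.103)]
print('ztop',zt,'hole ell',e,'hole xyz',H.round(4),'pin',len(p),p.mean(0).round(4),cv2.minAreaRect(p[:,:2].astype(np.float32))[:2])
E
python3 off.py
```

```text
ztop 0.14555093098095717 hole ell ((318.4367370605469, 154.95274353027344), (31.902225494384766, 32.64765167236328), 0.42057108879089355) hole xyz [0.5817 0.1746 0.1456] pin 386 [0.5811 0.1758 0.0977] ((0.5810730457305908, 0.17569099366664886), (0.01151998434215784, 0.011432729661464691))
```

Call:
servo_tool(steps=[{"tx": -0.05,"ty": 0.14,"tz": -0.8,"yaw": 0,"claw": 0.5},{"tx": 0,"ty": 0,"tz": -1,"yaw": 0,"claw": 0.5},{"tx": 0,"ty": 0,"tz": -1,"yaw": 0,"claw": 0.5},{"tx": 0,"ty": 0,"tz": 0,"yaw": 0,"claw": 0.5},{"tx": 0,"ty": 0,"tz": 0,"yaw": 0,"claw": 0.5}])

```text
time_s: 16.3
position: [0.571, 0.1186, 0.1582]
tool_rot: [[0.165, 0.986, -0.001], [0.986, -0.165, 0.0], [-0.0, -0.001, -1.0]]
ft_force: [-0.4, 0.5, -5.6]
grip_width: 0.0121
gripper_force: 88.3
```

```bash
python3 held.py; sed -i 's/>.115\]/>.112]/' off.py; python3 off.py
```

```text
[0.57098668 0.11861922 0.15823071] [ 9.862e-01 -1.654e-01 -8.000e-04] [-0.4  0.5 -5.6] 0.012129879030565652 16.3
plane tilt rad (tool x,y) [-0.0013 -0.0003  0.0408] n 38384
plate rect in tool ((0.0039186030626297, 0.0005785860121250153), (0.1437602937221527, 0.09060356765985489), 0.0860803872346878) x ext -0.068 0.0758
ztop 0.11739516544509762 hole ell ((318.477294921875, 154.9877471923828), (31.778167724609375, 32.80827713012695), 176.34481811523438) hole xyz [0.5814 0.1769 0.1174] pin 514 [0.5811 0.176  0.0977] ((0.5809362530708313, 0.17580269277095795), (0.011468872427940369, 0.01134650968015194))
```

Call:
servo_tool(steps=[{"tx": -0.03,"ty": -0.06,"tz": -0.2,"yaw": 0,"claw": 0.5},{"tx": 0,"ty": 0,"tz": -0.4,"yaw": 0,"claw": 0.5},{"tx": 0,"ty": 0,"tz": -0.4,"yaw": 0,"claw": 0.5},{"tx": 0,"ty": 0,"tz": -0.4,"yaw": 0,"claw": 0.5},{"tx": 0,"ty": 0,"tz": 0,"yaw": 0,"claw": 0.5},{"tx": 0,"ty": 0,"tz": 0,"yaw": 0,"claw": 0.5}])

```text
time_s: 16.95
position: [0.5707, 0.118, 0.1445]
tool_rot: [[0.165, 0.986, -0.0], [0.986, -0.165, 0.0], [-0.0, -0.0, -1.0]]
ft_force: [0.2, -0.8, -5.0]
grip_width: 0.0118
gripper_force: 88.3
```

Call:
servo_tool(steps=[{"tx": 0,"ty": 0,"tz": -0.4,"yaw": 0,"claw": 0.5},{"tx": 0,"ty": 0,"tz": -0.5,"yaw": 0,"claw": 0.5},{"tx": 0,"ty": 0,"tz": -0.5,"yaw": 0,"claw": 0.5},{"tx": 0,"ty": 0,"tz": -0.5,"yaw": 0,"claw": 0.5},{"tx": 0,"ty": 0,"tz": -0.4,"yaw": 0,"claw": 0.5},{"tx": 0,"ty": 0,"tz": 0,"yaw": 0,"claw": 0.5},{"tx": 0,"ty": 0,"tz": 0,"yaw": 0,"claw": 0.5}])

```text
time_s: 17.65
position: [0.5708, 0.118, 0.1216]
tool_rot: [[0.165, 0.986, 0.0], [0.986, -0.165, 0.0], [0.0, 0.0, -1.0]]
ft_force: [0.5, -0.6, -4.9]
grip_width: 0.0117
gripper_force: 88.3
```

Smooth so far, with about 4 mm to go.

Call:
servo_tool(steps=[{"tx": 0,"ty": 0,"tz": -0.2,"yaw": 0,"claw": 0.5},{"tx": 0,"ty": 0,"tz": -0.15,"yaw": 0,"claw": 0.5},{"tx": 0,"ty": 0,"tz": -0.1,"yaw": 0,"claw": 0.5},{"tx": 0,"ty": 0,"tz": 0,"yaw": 0,"claw": 0.5},{"tx": 0,"ty": 0,"tz": 0,"yaw": 0,"claw": 0.5}])

```text
time_s: 18.15
position: [0.5707, 0.1181, 0.1173]
tool_rot: [[0.165, 0.986, 0.0], [0.986, -0.165, -0.0], [0.0, 0.0, -1.0]]
ft_force: [-0.8, -1.2, -2.6]
grip_width: 0.0118
gripper_force: 88.7
```

Call:
servo_tool(steps=[{"tx": 0,"ty": 0,"tz": -0.08,"yaw": 0,"claw": 0.5},{"tx": 0,"ty": 0,"tz": 0,"yaw": 0,"claw": 0.5},{"tx": 0,"ty": 0,"tz": 0,"yaw": 0,"claw": 2},{"tx": 0,"ty": 0,"tz": 0,"yaw": 0,"claw": 4},{"tx": 0,"ty": 0,"tz": 0,"yaw": 0,"claw": 4},{"tx": 0,"ty": 0,"tz": 0,"yaw": 0,"claw": 4},{"tx": 0,"ty": 0,"tz": 1,"yaw": 0,"claw": 4},{"tx": 0,"ty": 0,"tz": 3,"yaw": 0,"claw": 5},{"tx": 0,"ty": 0,"tz": 4,"yaw": 0,"claw": 7},{"tx": 0,"ty": 0,"tz": 4,"yaw": 0,"claw": 7},{"tx": 0,"ty": 0,"tz": 0,"yaw": 0,"claw": 7},{"tx": 0,"ty": 0,"tz": 0,"yaw": 0,"claw": 7}])

```text
time_s: 19.35
position: [0.5708, 0.1181, 0.2374]
tool_rot: [[0.165, 0.986, 0.002], [0.986, -0.165, -0.0], [0.0, 0.002, -1.0]]
ft_force: [-0.2, -0.1, 0.1]
grip_width: 0.0698
gripper_force: 0.0
```

```bash
python3 - <<'E'
from h import *
from mw import fit
im,d,m=snap('wrist'); np.savez('/tmp/w9',im=im,d=d,**m); W=cloud(d,m)
R=(abs(W[...,0]-.571)<.08)&(abs(W[...,1]-.118)<.1)&(d>0)
k=R&(abs(W[...,2]-.077)<.004)&(im.max(-1)>90); P=W[k]; print(cv2.minAreaRect(P[:,:2].astype(np.float32)),np.median(P[:,2]))
print(np.linalg.lstsq(np.c_[P[:,:2],np.ones(len(P))],P[:,2],rcond=None)[0])
k=R&(im.max(-1)<90)&(abs(W[...,2]-.118)<.005); fit(W[k],'handle')
o=env.observe(); print(o['position'],o['ft_force'],o['time_s'])
E
python3 mw.py /tmp/w9.npz
```

```text
((0.5718357563018799, 0.11817534267902374), (0.1500796377658844, 0.09020631015300751), 80.49259185791016) 0.07662023304699872
[ 1.07045764e-03 -4.68157611e-05  7.60141862e-02]
handle 2505 rect [0.572  0.1193] [0.0826 0.0136] 80.8 axis 80.5 z [0.1147 0.1179 0.1193]
[0.57041026 0.11803241 0.23611421] [-0.13629863  0.08780753 -0.59143933] 19.4
tee top 2899 rect [0.6113 0.2335] [0.0642 0.0124] 10.6 axis 10.52 z [0.1349 0.137  0.1385]
shandle 1813 rect [0.4591 0.1386] [0.0817 0.0135] 81.0 axis 80.69 z [0.0747 0.0781 0.0798]
base ((0.5729093551635742, 0.16482628881931305), (0.2491215616464615, 0.4916159510612488), 80.41954803466797)
```

```bash
python3 -c "
from rig import env
print(env.close_job())"
```

```text
the job is handed in; nothing more can be done
None
```

I handed the job in at about 19.4 s, without being given a verdict: the plunger is parked (lifted 11.7 mm, turned about 70°), the shuttle is out at its stop (about 139–140 mm), the top plate lies flat on the lower mould over both pins, and the arm kept clear of the beaker and bottles.

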